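# Lock the shaft of the assembly fixture

### The job

Lock the fixture's shaft: with the fingertips, push the upright pin of the slotted disc round until the disc's slot lines up with the steel bar, then push the bar by its tab through the slot until it is fully home in the keeper on the far side. Only push: do not lift the bar, and leave the other things on the table where they are.

Things in the scene. Friction and masses are not known exactly. Their poses are not given: they have to be found in the camera images.
- fixture: Fixed shaft-lock fixture: aluminium plate 290 x 100 x 12 mm. Origin on the table under the disc's axis; x is the way the bar travels (guide to keeper), y the side where the disc's pin stands when the slot is lined up, z up. The plate runs from x = -217 to +73 mm. A rail 40 mm wide, top 20 mm above the table, carries the bar from x = -213 to -40.
- guide_end (a point): Top middle of the guide's rear end, 41 mm above the table, at fixture x = -82 mm. The guide is a steel bridge over the bar, 43 mm wide, from x = -82 to -42. The bar's tab meets this end when the bar is fully home.
- keeper_mid (a point): Top middle of the keeper, 41 mm above the table: a steel bridge like the guide, 43 mm wide, from fixture x = +42 to +68 mm. The passage in both is 15 mm wide and 36 mm above the table at its roof.
- disc_centre (a point): Middle of the slotted disc, on its axis, level with its upper face 41 mm above the table. The disc is 74 mm in diameter: two steel half-discs with a straight slot between them, 20 mm wide, right across the middle, flared a little at its mouths.
- lock_disc (a joint): Turn of the slotted disc about its upright axis, rad, growing clockwise seen from above; stops at -0.6 and 1.35. 0: slot along the bar, pin on the fixture's +y side. Starts between 0.5 and 1.2, the pin swung towards the keeper: push it anticlockwise, from its keeper side. The disc stays where it is left; about 2 N at the pin moves it.
- pin_top (a point): Centre of the top of the upright black pin (16 mm in diameter) on the disc's arm: 68 mm from the disc's axis, square to the slot, top 78 mm above the table. The pin stands 30 mm above its arm (18 mm wide, top at 48 mm above the table). Turns with the disc.
- lock_bar: Loose steel bar 12 mm wide, 14 mm high, 144 mm long, about 0.25 kg, tapered nose, push tab at the rear. Origin on its underside (20 mm above the table) at the tab's front face; x to the nose, z up. The tab is 12 mm thick, 34 wide, 42 high (top 62 mm above the table). It starts with the nose just short of the disc; fully home its origin is at fixture x = -82 mm, nose at +62 in the keeper.
- tab_back (a point): Middle of the back face of the bar's push tab, 50 mm above the table; push here along the bar's x (about 2 N moves the bar).
- bar_nose (a point): Tip of the bar's nose, on its centre line, 27 mm above the table.
- glue_bottle: Small red glue bottle, 36 x 34 x 92 mm, standing beside the fixture on the side towards the robot, about level with the guide; origin under its centre; loose bystander; must stay where it is
- lamp_holder_0: White lamp holder with bulb and lead, 33 x 150 x 41 mm, lying along the fixture's long side towards the robot; loose bystander; must stay where it is
- screwdriver: Red screwdriver, 202 mm long, lying behind and to the right; loose bystander; must stay where it is
- lamp_holder_1: White lamp holder with bulb and lead, 35 x 151 x 33 mm, lying to the left; loose bystander; must stay where it is
- marker: Felt marker, 132 mm long, lying at the far right; loose bystander; must stay where it is
Things that resemble listed ones, but are neither listed nor needed, are in the scene too. What is shaped like the lock_bar but orange is not meant.

How it is judged:
By the outcome, as a careful person would: the job done as asked, in the order asked, and still so for the second after the job is handed in, with the robot touching nothing.
It also fails if it takes over 48 s, if anything falls off the work surface, if the arm or the gripper's body presses on something with over 40 N, if the wrist force passes 120 N, or if a joint passes its speed limit or range.

### The arm

A 7-joint arm with a two-finger parallel gripper is mounted at the origin on a cart in front of the work surface, level with it; the furniture and walls round the work are solid. World frame = base frame: x ahead of the robot, y to its left, z up, the work surface at z = 0. Lengths are in m, angles in rad, forces in N, time in s.
With the tool pointing down it reaches from about 0.425 to 0.925 m from the base axis. Payload 6.8 kg.
Tool frame: the origin (TCP) lies on the front face of the gripper's body, between the roots of the fingers; the fingertips stand 73 mm ahead of it and the grasp point (between the pads) lies 54 mm ahead of it (env.nose_length is the distance from the TCP to the fingertips, in m); z points along the fingers, y is the line along which they close (so a half turn about z gives the same grasp; the last joint's range is limited). The gripper opens to 85 mm and grips with 20 to 120 N. Pads are 22 mm wide; open, the fingers measure 114 mm over their backs; the gripper's body (76 mm by 85 mm) begins 54 mm behind the grasp point. The pads swing forward as they close: fully open they stand 13 mm farther back than shut.
Start: joints at [1.062, 0.477, 0.022, 1.555, -0.011, 1.109, -0.083], TCP at [0.263, -0.622, 0.304] pointing down, gripper open.
Joint ranges: [-2.96, 2.96], [-0.34, 2.1], [-1.41, 1.46], [0.24, 2.44], [-1.37, 4.51], [0.17, 1.92], [-2.96, 2.96]. Speed limits (rad/s): [2.39, 2.39, 3.14, 3.14, 3.14, 3.14, 3.14].

### API

Orientations are given as a unit quaternion [w, x, y, z].
In Python, from cell import env, kin, camera, calibration, job gives the robot as it stands. The module is installed in compiled form; this text tells all that it offers. Calls block until the motion is done:
- env.reach(position, orientation): joint-space move of the TCP to a pose.
- env.movel(position, velocity=0.15, rot=None, stop_force=None): straight line of the TCP; rot=None keeps the orientation; velocity is the mean speed in m/s. With stop_force (N) it stops when the force on the tool has changed by that much, and returns True; else False.
- env.goto_joints(angles): joint-space move.
- env.grip(opening, f_grip=None): finger opening in m; f_grip is the grip in N (None keeps the last); returns when the fingers have stopped.
- env.dwell(seconds).
- kin.inverse_kinematics(position, orientation): joint angles nearest the present ones, or None.
- env.get_state(): the state.
- camera(name): name is "side" or "top"; returns (picture, depth): 400x640x3 uint8, blue, green, red; 400x640 float32, m along the optical axis (not along the pixel's ray), 0 where there is no reading.
- calibration(name): a dict with "fx", "fy", "cx", "cy" (pixels), "rvec" (rotation vector, rad) and "tvec" (3), from world to camera coordinates, as OpenCV has them. Camera axes: x right, y down, z forward; pixel columns grow to the right and rows downward; lengths in m; the calibration is good to about 2 mm. A picture is of the moment at which its call begins. calibration takes no time and is no camera call.
A pose or a line that the arm cannot do raises env.PlanningError and nothing moves.
- job.job_done(): hands the job in; it is judged then, once.
The state is a dict: "time": time; "qpos": joint angles; "joint_velocities": joint speeds; "joint_torque": joint torques, N m; "tcp_pos": TCP position; "orientation": TCP orientation; "force": force on the tool from outside, world axes, zero at the start; "torque": the same for the moment, N m; "opening": finger opening in m; "gripper_force": force on a finger pad.
Only numpy, scipy, OpenCV 4.12 (cv2) and the standard library are available. Lean on these libraries where they do the work, as an engineer would, in place of code of your own. Each camera call takes 0.05 s, during which the arm holds its last target. There are 200 camera calls.

## Working session

There is one attempt and no reset: what is moved stays moved. The work goes in short steps, each a Python script; the robot and the scene stay as the last script left them, time stands still between calls to the robot, and variables do not carry over. Pictures are saved under pics/ and viewed, at most 10 in all, crops included, and the job is handed in when it is done.

```bash
mkdir -p pics; cat > h.py <<'E'
import numpy as np, cv2
from cell import env, kin, camera, calibration, job
def ray(name,u,v,z):
    c=calibration(name);R=cv2.Rodrigues(np.array(c['rvec'],float))[0];t=np.array(c['tvec'],float).ravel()
    d=R.T@np.array([(u-c['cx'])/c['fx'],(v-c['cy'])/c['fy'],1]);o=-R.T@t
    return o+d*(z-o[2])/d[2]
def cloud(name,depth):
    c=calibration(name);R=cv2.Rodrigues(np.array(c['rvec'],float))[0];t=np.array(c['tvec'],float).ravel()
    v,u=np.mgrid[:depth.shape[0],:depth.shape[1]]
    p=np.stack([(u-c['cx'])/c['fx']*depth,(v-c['cy'])/c['fy']*depth,depth],-1)
    return (p-t)@R
def proj(name,P):
    c=calibration(name);K=np.array([[c['fx'],0,c['cx']],[0,c['fy'],c['cy']],[0,0,1.]])
    return cv2.projectPoints(np.array(P,float).reshape(-1,1,3),np.array(c['rvec'],float),np.array(c['tvec'],float),K,None)[0][:,0]
E
python3 - <<'E'
from h import *
for n in('top','side'):
    p,d=camera(n);cv2.imwrite(f'pics/{n}0.png',p);np.save(f'{n}0.npy',d)
    c=calibration(n);R=cv2.Rodrigues(np.array(c['rvec'],float))[0];print(n,c['fx'],-R.T@np.array(c['tvec'],float).ravel(),R[2])
s=env.get_state();print(s['time'],s['orientation'],s['tcp_pos'],env.nose_length)
E
```

```text
top 482.6255123075229 [ 0.37401153 -0.09059808  1.46163693] [ 0.12921488 -0.00750166 -0.99158824]
side 520.924816257257 [0.20825906 1.35216357 0.94736551] [ 0.1820544  -0.84567699 -0.50168378]
0.1 [-8.14336214e-04  9.79983284e-01  1.99078019e-01 -2.07131871e-04] [ 0.26321241 -0.62111138  0.30300354] 0.0726
```

View pics/top0.png

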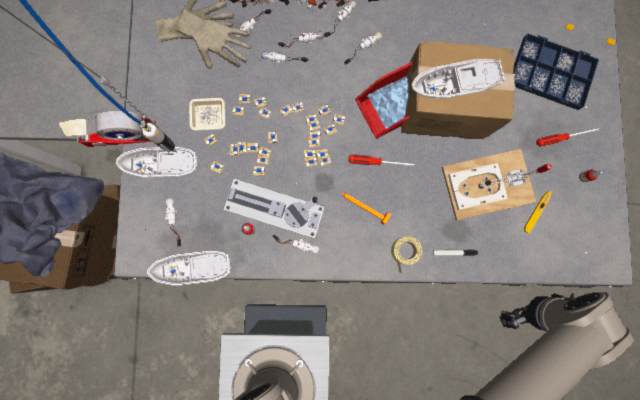

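View pics/side0.png

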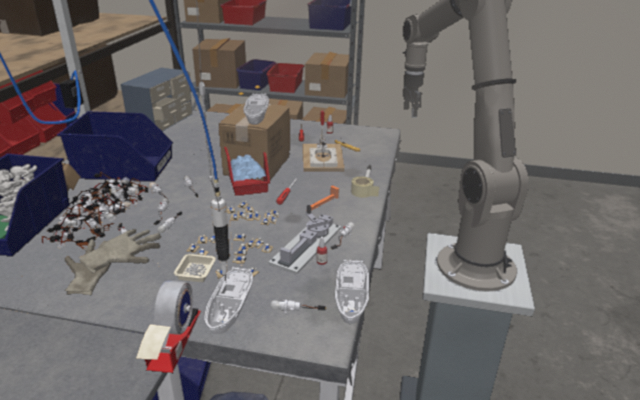

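The top view shows the fixture at columns 222–325, rows 180–237. The guide is on its left, the disc is near (300,214), and the glue bottle is at (248,229). I'll enlarge both views.

```bash
python3 - <<'E'
import cv2
a=cv2.imread('pics/top0.png')[172:244,216:332];b=cv2.imread('pics/side0.png')[208:276,262:362]
a=cv2.resize(a,None,fx=6.5,fy=6.5,interpolation=cv2.INTER_CUBIC);cv2.imwrite('pics/ca.png',a)
cv2.imwrite('pics/cb.png',cv2.resize(b,None,fx=8,fy=8,interpolation=cv2.INTER_CUBIC))
E
```

```text
(no output)
```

View pics/ca.png

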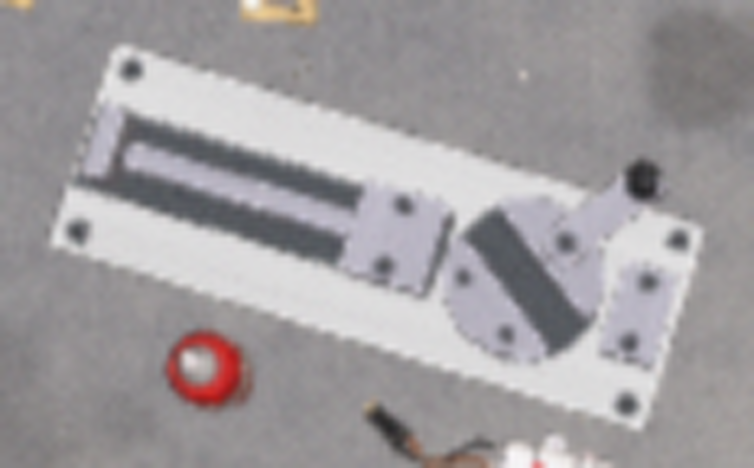

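View pics/cb.png

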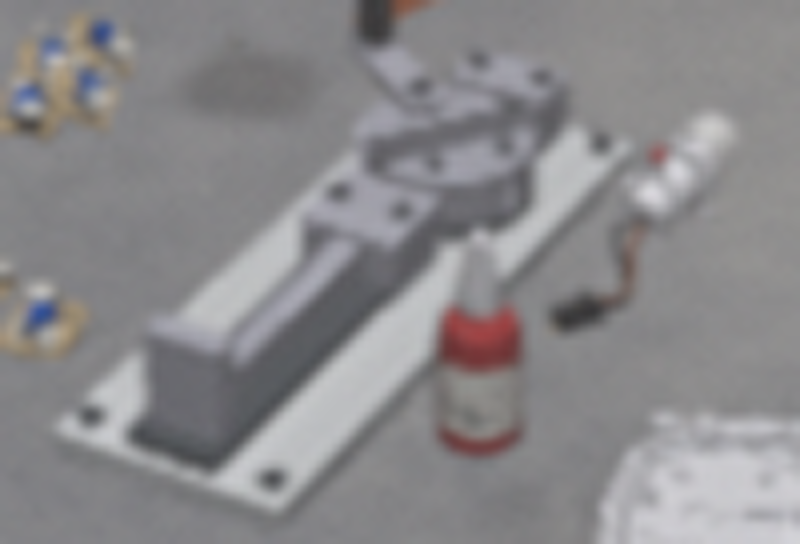

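The top crop shows plate screws at (131,69), (678,240), (627,404) and (78,231), the pin top at (643,180), the disc centre near (527,281) and the tab at about (103,143). The pin is swung towards the keeper.

```bash
cat >> h.py <<'E'
def ta(x,y,z): return ray('top',216+(x+.5)/6.5-.5,172+(y+.5)/6.5-.5,z)
def sb(x,y,z): return ray('side',262+(x+.5)/8-.5,208+(y+.5)/8-.5,z)
E
python3 - <<'E'
from h import *
np.set_printoptions(precision=4,suppress=True)
def fit(H,n):
    H=np.array(H);C=H.mean(0);ex=(H[1]+H[2]-H[0]-H[3])[:2];ex/=np.linalg.norm(ex)
    print(n,C,np.arctan2(ex[1],ex[0]),np.linalg.norm(H[1]-H[0]),np.linalg.norm(H[2]-H[1]));ey=np.array([-ex[1],ex[0]])
    O=C[:2]+.072*ex;return O,ex,ey
O,ex,ey=fit([ta(*p,.012) for p in[(131,69),(678,240),(627,404),(78,231)]],'screws')
O2,ex2,ey2=fit([ta(*p,.012) for p in[(118,45),(703,232),(643,428),(50,243)]],'corn')
f=lambda P:np.array([(P[:2]-O)@ex,(P[:2]-O)@ey])*1000
print(O,O2,ex,ey)
for n,P in dict(pin=ta(643,180,.078),disc=ta(527,281,.041),tab=ta(103,143,.062),tabF=ta(115,149,.062),bot=ta(197,365,.09)).items(): print(n,P,f(P))
print('side scr',[f(sb(*p,.012)) for p in[(92,415),(272,479),(601,144)]], 'top', [f(ta(*p,.012)) for p in[(131,69),(78,231),(627,404)]])
print('side tab', [f(sb(*p,.062)) for p in[(148,325),(212,345)]],'side pin arm screw',f(sb(422,87,.048)),f(ta(566,243,.048)))
for n in('top','side'):
    d=np.load(n+'0.npy');Q=cloud(n,d);L=np.stack([(Q[...,:2]-O)@ex,(Q[...,:2]-O)@ey,Q[...,2]],-1)*1000
    def s(m): q=L[m];print(n,len(q),q.mean(0) if len(q) else'',q.min(0) if len(q) else'',q.max(0) if len(q) else '')
    b=(abs(L[...,1])<100)&(L[...,0]>-230)&(L[...,0]<90)
    s(b&(L[...,2]>68)&(L[...,0]>0)&(L[...,1]>0)); s(b&(abs(L[...,2]-62)<5)&(L[...,0]<-150)&(abs(L[...,1])<30)); s(b&(L[...,2]>60)&(L[...,1]<-40))
E
```

```text
screws [0.527  0.0122 0.012 ] -1.8580641542523968 0.2676399729761462 0.07969903024675588
corn [0.5266 0.0122 0.012 ] -1.8598382343840398 0.2870291323298768 0.09508860984498459
[ 0.5066 -0.0569] [ 0.5061 -0.0568] [-0.2833 -0.959 ] [ 0.959  -0.2833]
pin [ 0.5469 -0.1096  0.078 ] [39.14   53.6067]
disc [ 0.5044 -0.0581  0.041 ] [ 1.8529 -1.788 ]
tab [0.5613 0.1332 0.062 ] [-197.8024   -1.381 ]
tabF [0.5587 0.1277 0.062 ] [-191.7957   -2.3416]
bot [0.4605 0.084  0.09  ] [-122.0682  -84.1155]
side scr [array([-196.4426,   41.0985]), array([-197.0074,  -38.8167]), array([ 72.618 , -39.0192])] top [array([-206.0683,   39.7597]), array([-205.2349,  -39.7597]), array([ 61.7315, -39.8494])]
side tab [array([-195.7137,   15.1344]), array([-194.8657,  -12.202 ])] side pin arm screw [23.4014 20.2804] [13.7956 19.3991]
top 24 [38.2713 54.48   75.5261] [30.8786 48.5534 68.5395] [45.7369 61.7372 80.6122]
top 49 [-198.3079    0.2665   60.6288] [-205.0225  -16.7097   57.0079] [-191.9386   16.974    66.7175]
top 34 [-124.1509  -83.0525   77.4985] [-136.6912  -90.6227   60.4281] [-113.6582  -75.2509   95.8612]
side 22 [35.9888 51.9741 75.8351] [31.1123 45.6327 68.8505] [48.7011 59.3784 82.9158]
side 45 [-199.3643   -3.9874   62.9051] [-206.8723  -19.7978   57.1649] [-188.5901   16.3745   66.9459]
side 49 [-129.8339  -86.8315   76.0164] [-136.2901  -94.8662   60.0818] [-120.8832  -79.1441   96.3695]
```

The pin is at about 0.62 rad. I'll close the fingers and approach the pin's keeper side with tool x along fixture x, then look.

```bash
cat >> h.py <<'E'
O=np.array([.5066,-.0569]);th=-1.859;ex=np.array([np.cos(th),np.sin(th)]);ey=np.array([-ex[1],ex[0]])
def W(x,y,tipz): return np.r_[O+ex*x/1000+ey*y/1000,tipz/1000+env.nose_length]
def F(p): return np.array([(p[:2]-O)@ex*1000,(p[:2]-O)@ey*1000,(p[2]-env.nose_length)*1000]).round(1)
def Q(yaw): return np.array([0,np.cos(yaw/2),np.sin(yaw/2),0])
E
python3 - <<'E'
from h import *
env.grip(0.0)
best=None
for y in(th,th+np.pi):
    j=kin.inverse_kinematics(W(82,62,110),Q(y)); k=kin.inverse_kinematics(W(-225,0,40),Q(y)); print(y,j,k)
    if j is not None and k is not None and (best is None or abs(j[6])<best[0]): best=(abs(j[6]),y)
yaw=best[1];print(yaw)
env.reach(W(82,62,150),Q(yaw)); env.movel(W(82,62,57))
s=env.get_state();print(s['time'],F(s['tcp_pos']),s['force'],s['opening'])
a,_=camera('top');b,_=camera('side')
A=cv2.resize(a[172:244,216:332],None,fx=6.5,fy=6.5,interpolation=cv2.INTER_CUBIC);B=cv2.resize(b[180:240,290:390],None,fx=7.5,fy=7.5,interpolation=cv2.INTER_CUBIC)
A=A[:,:750];cv2.imwrite('pics/m1.png',cv2.resize(np.vstack([A,B[:, :750]]),None,fx=.65,fy=.65))
E
```

```text
-1.859 [-0.65937269  0.87619279  1.2673244   1.98008379 -0.97617214  1.08675778
 -2.37065605] [ 0.42866227  0.95480119 -1.19515222  1.84117396  1.01007136  1.11198611
  1.69593408]
1.2825926535897931 [ 0.46628965  0.47146922 -0.38431669  1.90910738  0.23842119  0.80531758
 -0.33457473] [ 0.0609706   0.65714206 -0.58606313  1.86427571  0.50534096  0.77245662
 -1.08842279]
1.2825926535897931
3.625 [82.  62.6 57.6] [ 0.39287426 -0.12336915 -0.25214124] 9.330412005922447e-05
```

View pics/m1.png

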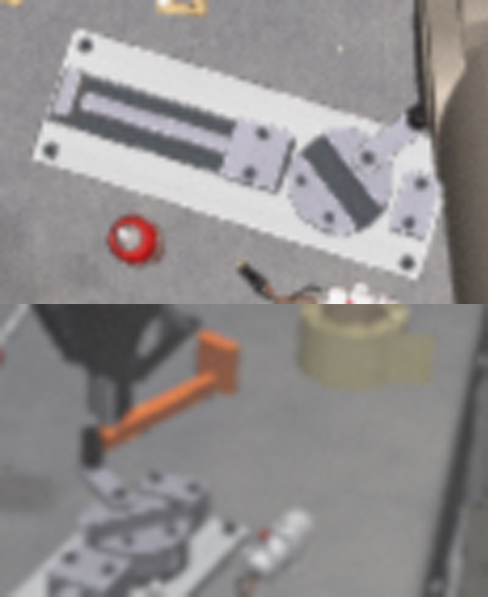

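The side crop shows the closed fingers standing just beyond the pin, on its keeper side and clear of the bystanders. I'll feel for contact, then push.

```bash
python3 - <<'E'
from h import *
hit=env.movel(W(30,62,56),velocity=.03,stop_force=1.2);s=env.get_state();print(hit,F(s['tcp_pos']),s['force'])
r=env.movel(W(20,62,56),velocity=.03,stop_force=15);s=env.get_state();print(r,F(s['tcp_pos']),s['force'],s['time'])
env.movel(W(45,62,56)); env.movel(W(20,62,130)); env.movel(W(-150,30,140),velocity=.25)
a,d=camera('top');b,e=camera('side')
A=cv2.resize(a[172:244,216:332],None,fx=6.5,fy=6.5,interpolation=cv2.INTER_CUBIC)
B=cv2.resize(b[208:276,262:362],None,fx=6.5,fy=6.5,interpolation=cv2.INTER_CUBIC)
cv2.imwrite('pics/m2.png',cv2.resize(np.vstack([A[:,:650],B]),None,fx=.65,fy=.65));cv2.imwrite('pics/m2s.png',b)
print(env.get_state()['time'])
for n,dd in(('top',d),('side',e)):
    P=cloud(n,dd);x=(P[...,:2]-O)@ex*1e3;y=(P[...,:2]-O)@ey*1e3;z=P[...,2]*1e3
    m=(abs(x)<40)&(y>40)&(y<90)&(z>66)&(z<84);print(n,m.sum(),x[m].mean(),y[m].mean())
E
```

```text
True [56.9 62.3 56.3] [-0.12563345 -0.70109094 -0.28807764]
False [19.6 61.4 55.8] [-0.97661311 -0.02641005  0.16585766] 6.0667
7.9917
top 22 0.16496388374263138 67.14663847794317
side 28 -3.743333364832168 63.38267140089082
```

View pics/m2.png

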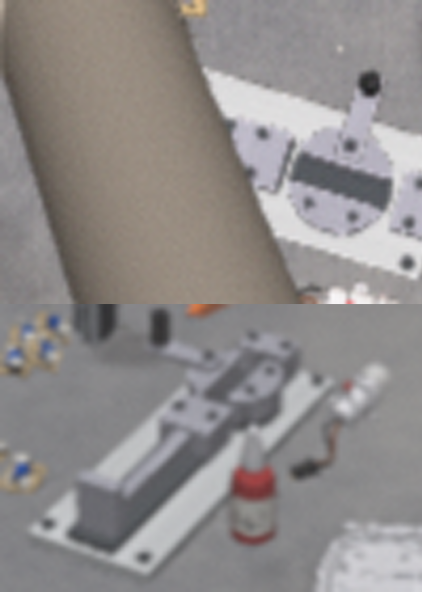

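The slot is now along the bar, with the pin at about fixture (0,67). Next I'll push the bar.

```bash
python3 - <<'E'
from h import *
def rep(t,r): s=env.get_state();print(t,r,F(s['tcp_pos']),s['force'].round(2),round(s['time'],2))
env.movel(W(-240,0,130),velocity=.2); env.movel(W(-240,0,40))
rep('down',0)
rep('touch',env.movel(W(-205,0,40),velocity=.04,stop_force=1.5))
rep('push',env.movel(W(-112,0,40),velocity=.05,stop_force=12))
rep('home',env.movel(W(-98,0,40),velocity=.02,stop_force=12))
E
```

```text
down 0 [-240.     0.6   40.7] [-0.15 -0.41 -0.33] 9.37
touch False [-2.049e+02 -1.000e-01  3.990e+01] [ 0.25 -0.09 -0.96] 10.39
push False [-112.2    0.    40. ] [ 0.6   1.32 -0.21] 12.4
home True [-104.6   -0.2   40.1] [0.21 0.71 1.13] 12.93
```

It stopped on a firm force at -104.6, where fully home would be about -105. I'll back off and check.

```bash
python3 - <<'E'
from h import *
def rep(t,r): s=env.get_state();print(t,r,F(s['tcp_pos']),s['force'].round(2),round(s['time'],2))
rep('again',env.movel(W(-99,0,40),velocity=.02,stop_force=20))
env.movel(W(-150,0,40)); env.movel(W(-190,0,160),velocity=.2); env.movel(W(-210,150,220),velocity=.25)
rep('up',0)
a,d=camera('top');b,e=camera('side')
A=cv2.resize(a[172:244,216:332],None,fx=6,fy=6,interpolation=cv2.INTER_CUBIC)
B=cv2.resize(b[208:276,262:362],None,fx=6.96,fy=6.96,interpolation=cv2.INTER_CUBIC)
B=cv2.resize(B,(A.shape[1],B.shape[0]));cv2.imwrite('pics/m3.png',cv2.resize(np.vstack([A,B]),None,fx=.65,fy=.65))
E
```

```text
again False [-103.9   -0.2   40.4] [ 2.49 12.96 -3.3 ] 13.41
up 0 [-209.7  148.7  218.2] [ 0.68  0.31 -0.83] 15.48
```

View pics/m3.png

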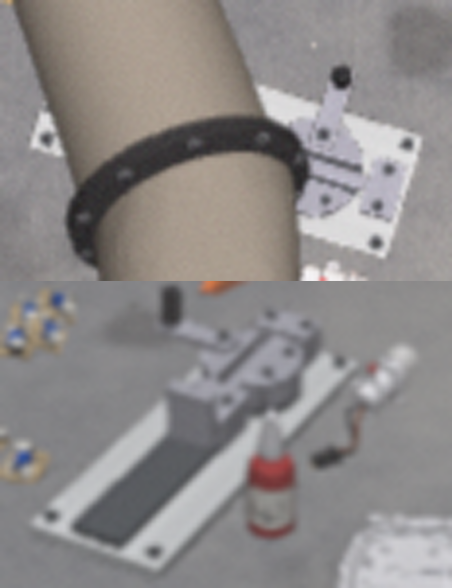

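The bar runs through the slot into the keeper, and the tab sits against the guide at side crop (195,415). The bottle and lamp holder haven't moved, so I'm handing it in.

```bash
python3 -c "
from h import *
print(job.job_done())"
```

```text
the job is handed in; nothing more can be done
None
```

The disc's slot is lined up and the bar is pushed through it fully home in the keeper; I handed the job in at about 15.5 s on the robot's clock, with the arm clear and the bottle and nearer lamp holder unmoved (the other bystanders were not re-checked).

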